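# Set the rotary table to the long mark and clamp it

## Task

With the fingers, push the handle of the rotary table around until the pointer stands on the one long mark of the graduated collar; then push the clamp lever over as far as it goes to lock the table there. Only push: lift nothing, keep off the flange that lies on the table's centre pin, do not turn the collar, and do not disturb the other things on the bench.

Things in the scene. Friction and masses are not known exactly. Their poses are not given: they have to be found in the camera images.
- rotary_base: Green base of the rotary table, bolted down: a disc 200 mm across and 35 mm high with a boss for the clamp 50 mm high on its right-hand (-y) side. Origin at the centre of its underside, z up. It carries the aluminium collar (184 mm across, top 50 mm above the bench), and on that the steel faceplate (120 mm across, top 66 mm above the bench). The parts share one upright axis.
- axis (a point): Centre of the faceplate's top face, on the turning axis, 66 mm above the bench. A centre pin 24 mm thick rises 30 mm from it, to 96 mm above the bench.
- faceplate (a joint): Angle of the faceplate with handle and pointer, 0 to 2.2 rad between stops; grows clockwise seen from above. It is stiff and stays where it is left: about 4 N sideways at the handle turns it, rising slightly with speed. It starts between 0 and 0.3 and the mark lies at a greater angle.
- handle (a point): Middle of the upright steel grip of the handle: a cylinder 18 mm thick standing 125 mm from the axis, from 58 to 104 mm above the bench; this point is 84 mm above the bench. A level steel bar, 10 mm thick, its top 63 mm above the bench, joins it to the faceplate. It turns with joint faceplate.
- pointer_tip (a point): Tip of the small black wedge on the faceplate's rim, opposite the handle, 72 mm from the axis and lying just over the collar. It turns with joint faceplate.
- long_mark (a point): Inner end of the one long mark on the collar: a black radial line 17 mm long and 3 mm wide; the other marks, every 10 degrees to either side, are 7 mm long and 1.4 mm wide. This point is 73 mm from the axis, so the pointer tip comes within about 1.5 mm of it when they are in line. The collar stands at a different angle at each start and is too stiff to turn by chance.
- clamp (a joint): Angle of the clamp lever: 0 is free, 1.4 rad is locked, against its stop; grows anticlockwise seen from above. It stays where it is left: about 3.5 N sideways at its knob turns it. It starts between 0 and 0.2. Locking it does not move the table.
- clamp_knob (a point): Middle of the upright steel knob at the end of the clamp lever: 14 to 19 mm thick, from about 60 to 100 mm above the bench; this point is 76 mm above the bench, 60 mm from the clamp's pivot. A level steel bar, its top 61 mm above the bench, joins it to the pivot.
- clamp_pivot (a point): Point on the upright pivot axis of the clamp lever, at the height of point clamp_knob.
- flange_mid (a point): Centre of the loose aluminium flange, a ring 84 mm across and 16 mm high with a 29 mm bore, lying on the faceplate around the centre pin; its top is 82 mm above the bench. It rides round with the faceplate and is to be left alone.
- bystander_a (a point): Middle of a loose steel block, 45 x 28 x 32 mm high, standing near the rotary table; leave alone.
- bystander_b (a point): Middle of a loose small screw jack, 36 mm across and 46 mm high, standing near the rotary table; leave alone.
- bystander_c (a point): Middle of a loose steel bar, 100 x 16 x 30 mm high, lying near the rotary table on its far side; leave alone.
- bystander_d (a point): Middle of a loose steel spanner, 150 mm long, lying flat to the near left; leave alone.
- bystander_e (a point): Middle of a loose screwdriver, 180 mm long, lying flat to the near right; leave alone.
- bystander_f (a point): Middle of a white oil bottle, 56 mm across and 130 mm high, standing to the left; leave alone.
- bystander_g (a point): Middle of a steel bowl, 70 mm across and 45 mm high, standing to the right; leave alone.
Mind the look-alikes: they are no part of the job. There is more than one size of the part that bears flange_mid; the job needs the largest.

How it is judged:
On the way, in this order (a step that is already met when the one before it is completed fails the run):
1. the pointer stands on the long mark while the clamp lever is still free (horizontal distance between pointer_tip and long_mark below 0.004 m and value of joint clamp below 0.6 rad), for 0.2 s.
2. the clamp lever is pushed over to its stop (value of joint clamp above 1.28 rad), for 0.2 s.
At the end, for the whole second after the job is handed in: The pointer tip is within 4 mm of the inner end of the long mark (about 3 degrees), the clamp lever is within 0.12 rad of its stop, the faceplate is at rest, the flange lies flat around the centre pin (horizontal distance between pointer_tip and long_mark below 0.004 m and value of joint clamp above 1.28 rad and velocity of joint faceplate between -0.02 and 0.02 rad/s and horizontal distance between flange_mid and axis below 0.006 m and z of flange_mid in the frame of rotary_base below 0.078 m); the robot touches nothing.
It fails at once if the flange is lifted off the faceplate (z of flange_mid in the frame of rotary_base above 0.08 m).
It fails at once if the robot presses on the flange (contact force between any of the fingers, the arm and flange above 3 N).
It fails at once if the graduated collar is turned (distance of long_mark from where it was at the start of the episode above 0.003 m).
It fails at once if another thing on the bench is moved (distance of any of bystander_a, bystander_b, bystander_c, bystander_d, bystander_e, bystander_f, bystander_g from where it was at the start of the episode above 0.015 m).
It also fails if it takes over 64 s, if anything falls off the work surface, if the arm or the gripper's body presses on something with over 40 N, if the wrist force passes 120 N, or if a joint passes its speed limit or range.

## Robot

A 7-joint arm with a two-finger parallel gripper is mounted at the origin on the work surface. World frame = base frame: x ahead of the robot, y to its left, z up, the work surface at z = 0. Lengths are in m, angles in rad, forces in N, time in s.
With the tool pointing down it reaches from about 0.425 to 0.875 m from the base axis. Payload 4.7 kg.
Tool frame: the origin (TCP) lies between the finger pads; the fingertips stand 22 mm ahead of it and the grasp point (between the pads) lies 3 mm ahead of it; z points along the fingers, y is the line along which they close (so a half turn about z gives the same grasp; the last joint's range is limited). The gripper opens to 87 mm and grips with 3 to 60 N. Pads are 19 mm wide; open, the fingers measure 117 mm over their backs; the gripper's body (75 mm by 190 mm) begins 51 mm behind the grasp point.
Start: joints at [-1.181, 0.321, -0.07, 1.45, 0.023, 1.371, -0.057], TCP at [0.239, 0.605, 0.245] pointing down, gripper open.
Joint ranges: [-2.86, 2.86], [-0.3, 2.09], [-1.38, 1.24], [0.06, 2.45], [-1.56, 4.7], [0.09, 2.05], [-2.69, 2.69]. Speed limits (rad/s): [2.57, 2.57, 3.14, 3.14, 3.14, 3.14, 3.14].

## Interface

Orientations are given as a 3x3 rotation matrix whose columns are the frame's x, y, z axes.
In Python, from cell import read_state, camera, camera_model, finish_job, spot_in, mark_of gives the robot as it stands.
- The arm moves only by the tool servo_tool, never from a script. Its argument "rows" is one flat list of numbers, 6 for each row, row after row: the shift along the tool's x, y, z in m, then the turn, a rotation vector about the tool's x, y, z in degrees. In form: [tx, ty, tz, ax, ay, az, tx, ty, tz, ax, ay, az, ...]. A call has 1 to 20 rows; each row shifts and turns the commanded pose from where the row before left it, along the tool's axes as they then stand; what a row does not reach is not made up. A row lasts 1/12 s, in which the tool goes at most 41.7 mm and 7.16 degrees, less where a joint would pass 70% of its speed; a pose out of reach is approached as far as the arm can. A call with a gripper value outside its range is refused whole. "jaw" is the closure, from -1 (fully open) to 1 (shut), so that 0 is half open, set as the call begins (left out, the last holds). The fingers move at their own pace and stop on an object; the grip force is fixed at half the most. Time passes only in rows, so rows that do not move let the fingers close. It gives the time, the measured TCP pose, the force, the opening and the grip force at its end, in the units of the state.
- read_state(): the state, without advancing time (a new reading comes with each control period).
- camera(name): name is "scene" or "top" or "wrist"; returns the picture (400x640x3 uint8, red, green, blue); there is no depth.
- camera_model(name): a dict with "fx", "fy", "cx", "cy" (pixels), "xyz" and "attitude" of the camera in the world; the wrist camera has in their place "mount" (4x4, takes a point from camera to tool coordinates, whose origin is the TCP and whose axes are the flange's). Camera axes: x right, y down, z forward; pixel columns grow to the right and rows downward; lengths in m; the calibration is good to about 2 mm. A picture is of the moment at which its call begins: read the wrist's pose just before it. camera_model takes no time and is no camera call.
- finish_job(): hands the job in; it is judged then, once.
Trained networks look in the newest picture that a camera, given by its name, has taken for a name from the list of things; names that differ only in an ending like _2 or _b are one class to them, and where a whole thing is asked for, a point or a joint stands for the part that bears it (a point fixed in the world has none). Each returns a list of dicts, best first, with "confidence" (0 to 1); they miss things now and then, are a little off and sometimes report something else, mostly with a low value. They report only what shows in the picture. A call takes as long as a camera call. They do not tell look-alikes from the thing itself.
- spot_in(name, camera): "location" ([column, row] in pixels, amid what is visible of it).
- mark_of(name, camera): "location" ([column, row] in pixels: a listed point, or the origin of a listed thing).
The state is a dict: "time": time; "qpos": joint angles; "dq": joint speeds; "effort": joint torques, N m; "eef_pos": TCP position; "ee_rot": TCP orientation; "force": force on the tool from outside, world axes, zero at the start; "ft_torque": the same for the moment, N m; "opening": opening from 0.0 (shut) to 1.0 (fully open); "finger_force": force on a finger pad.
Only numpy, scipy, OpenCV 4.12 (cv2) and the standard library are available. Lean on these libraries where they do the work, as an engineer would, in place of code of your own. Each camera call takes 0.05 s, during which the arm holds its last target. There are 200 camera calls.

## Working session

There is one attempt and no reset: what is moved stays moved. The work goes in short steps, Python scripts to look and compute and a tool call to move; the robot and the scene stay as the last step left them, time stands still between calls to the robot, and variables do not carry over. Pictures are saved under pics/ and viewed, at most 10 in all, crops included, and the job is handed in when it is done.

Besides the shell and the picture viewer there is one more tool, called as name(argument=value, ...) on one line, values as JSON. servo_tool: Moves the arm, as the interface text tells. Its arguments: {"type":"object","properties":{"rows":{"type":"array","items":{"type":"number"}},"jaw":{"type":"number"}},"required":["rows"]}

```bash
mkdir -p pics; cat > h.py <<'E'
import numpy as np, cv2
from cell import *
def save(n,f):
    im=camera(n); cv2.imwrite('pics/'+f,im[:,:,::-1]); return im
def ray(n,uv):
    m=camera_model(n)
    d=np.array([(uv[0]-m['cx'])/m['fx'],(uv[1]-m['cy'])/m['fy'],1.])
    if 'xyz' in m: R=np.array(m['attitude']);o=np.array(m['xyz'])
    else:
        s=read_state();M=np.array(m['mount']);T=np.array(s['ee_rot']);o=np.array(s['eef_pos'])+T@M[:3,3];R=T@M[:3,:3]
    return o,R@d
def at(n,uv,z):
    o,d=ray(n,uv); return o+d*(z-o[2])/d[2]
Z=dict(axis=.066,handle=.084,pointer_tip=.058,long_mark=.050,clamp_knob=.076,clamp_pivot=.076,flange_mid=.074,bystander_a=.016,bystander_b=.023,bystander_c=.015,bystander_f=.065,bystander_g=.022)
def meas(n,names):
    for k in names:
        for r in mark_of(k,n)[:2]:
            print(n,k,round(r['confidence'],2),np.round(r['location'],1),np.round(at(n,r['location'],Z[k])[:2],4))
E
python3 - <<'E'
from h import *
print(camera_model('top'));print(camera_model('scene'));s=read_state();print(s['eef_pos'],s['ee_rot'],s['time'])
save('top','top1.png');meas('top',Z)
save('scene','sc1.png');meas('scene',['axis','handle','pointer_tip','long_mark','clamp_knob','clamp_pivot'])
print(read_state()['time'])
E
```

```text
{'fx': 487.5867018716725, 'fy': 487.5867018716725, 'cx': 322.89152490817753, 'cy': 201.0147318345223, 'xyz': array([ 0.35817675, -0.02393006,  1.30094746]), 'attitude': array([[ 0.01553281, -0.98301985,  0.18284064],
       [-0.99961932, -0.01109674,  0.02526017],
       [-0.02280231, -0.1831634 , -0.982818  ]])}
{'fx': 406.1556128445958, 'fy': 406.1556128445958, 'cx': 317.6638979009307, 'cy': 198.29632841233877, 'xyz': array([ 1.23412172, -0.18715237,  0.75409499]), 'attitude': array([[ 0.240742  ,  0.68123072, -0.6913523 ],
       [ 0.97046303, -0.15746621,  0.18277279],
       [ 0.01564581, -0.71493293, -0.69901796]])}
[0.23843617 0.60413722 0.24346184] [[-9.30231800e-01  3.66972028e-01 -5.72840791e-04]
 [ 3.66972451e-01  9.30230036e-01 -1.81669096e-03]
 [-1.33801055e-04 -1.90016049e-03 -9.99998186e-01]] 0.0
top axis 0.84 [339.2 203.6] [ 0.5816 -0.0343]
top handle 0.79 [354.4 250.5] [ 0.4602 -0.073 ]
top handle 0.58 [277.6 239.7] [0.4846 0.1194]
top pointer_tip 0.97 [331.5 183.6] [ 0.6359 -0.0137]
top pointer_tip 0.42 [339.8 206. ] [ 0.5768 -0.0359]
top long_mark 0.68 [354.5 180.6
[... 552 characters left out ...]
[182.9 206.5] [0.5781 0.3864]
top bystander_f 0.97 [198.  257.4] [0.4389 0.3228]
top bystander_f 0.87 [182.9 206.5] [0.5696 0.3704]
top bystander_g 0.97 [198.  257.4] [0.4417 0.3349]
top bystander_g 0.87 [182.9 206.5] [0.5769 0.3841]
scene axis 0.66 [308.4 206. ] [ 0.574 -0.035]
scene axis 0.57 [311.1 227.3] [ 0.6412 -0.0442]
scene handle 0.97 [283.9 172.3] [ 0.4612 -0.0723]
scene handle 0.56 [305.8 209.1] [ 0.5997 -0.047 ]
scene pointer_tip 0.81 [324.3 225.9] [ 0.637  -0.0121]
scene pointer_tip 0.32 [306.1 207.7] [ 0.5707 -0.0399]
scene long_mark 0.78 [299.2 232.1] [ 0.6354 -0.0707]
scene clamp_knob 0.72 [355.7 184.5] [0.5372 0.0939]
scene clamp_knob 0.71 [235.2 189.1] [ 0.4872 -0.1977]
1.0
```

View pics/top1.png

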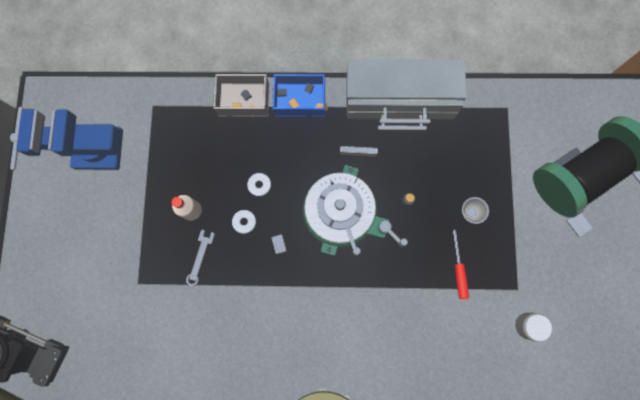

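View pics/sc1.png

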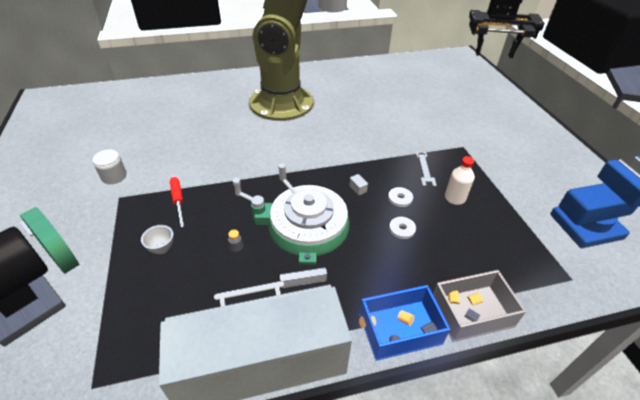

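servo_tool(rows=[0,0,0,0,0,-7.1,0,0,0,0,0,-7.1,0,0,0,0,0,-7.1,-0.015,-0.038,0,0,0,0,-0.015,-0.038,0,0,0,0,-0.015,-0.038,0,0,0,0,-0.015,-0.038,0,0,0,0,-0.015,-0.038,0,0,0,0,-0.015,-0.038,0,0,0,0,-0.015,-0.038,0,0,0,0,-0.015,-0.038,0,0,0,0,-0.015,-0.038,0,0,0,0,-0.015,-0.038,0,0,0,0,-0.015,-0.038,0,0,0,0,-0.015,-0.038,0,0,0,0,-0.015,-0.038,0,0,0,0,-0.015,-0.038,0,0,0,0,-0.015,-0.038,0,0,0,0,-0.015,-0.038,0,0,0,0,-0.015,-0.038,0,0,0,0], jaw=1)

```text
time: 2.67
eef_pos: [0.4914, -0.0444, 0.2451]
ee_rot: [[-1.0, 0.004, 0.002], [0.004, 1.0, 0.001], [-0.002, 0.001, -1.0]]
force: [1.3, 1.2, -0.3]
opening: 0.005
finger_force: 0.0
```

servo_tool(rows=[0,0,0,0,0,0,0,0,0,0,0,0,0,0,0,0,0,0])

```text
time: 2.92
eef_pos: [0.4908, -0.0418, 0.2445]
ee_rot: [[-1.0, 0.004, -0.0], [0.004, 1.0, 0.001], [0.0, 0.001, -1.0]]
force: [-0.1, 0.6, 0.2]
opening: 0.004
finger_force: 0.0
```

```bash
python3 - <<'E'
from h import *
s=read_state();print(s['eef_pos'],np.round(s['ee_rot'],3),s['qpos'],s['time']);print(np.round(camera_model('wrist')['mount'],3))
save('wrist','w1.png');meas('wrist',['axis','handle','pointer_tip','long_mark','clamp_knob','clamp_pivot','flange_mid'])
E
```

```text
[ 0.49083365 -0.04183844  0.24450724] [[-1.     0.004 -0.   ]
 [ 0.004  1.     0.001]
 [ 0.     0.001 -1.   ]] [-0.50580134 -0.03361249  0.53020682  1.84725056  0.0167855   1.32363636
  1.58667686] 2.9167
[[-0.001 -0.959 -0.285  0.078]
 [ 1.    -0.001  0.     0.   ]
 [-0.001 -0.285  0.959 -0.141]
 [ 0.     0.     0.     1.   ]]
wrist axis 0.71 [206.6 217.4] [ 0.5278 -0.1519]
wrist handle 0.68 [284.  144.4] [ 0.4559 -0.0737]
wrist clamp_knob 0.72 [154.6 169.9] [ 0.4794 -0.191 ]
wrist clamp_knob 0.72 [481.2 158.2] [0.4699 0.0982]
wrist flange_mid 0.65 [516.4 292.1] [0.6054 0.1502]
wrist flange_mid 0.59 [559.6 207.2] [0.5166 0.1768]
```

View pics/w1.png

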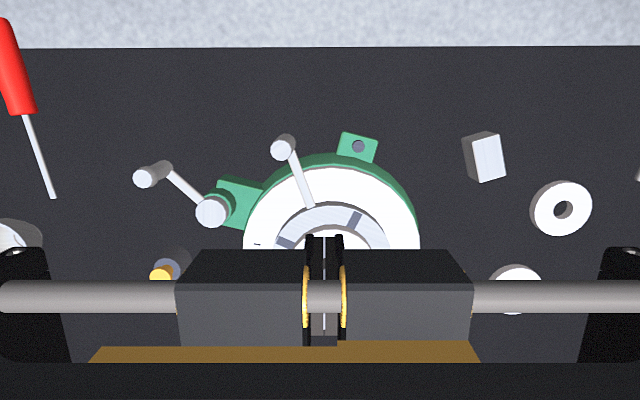

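servo_tool(rows=[-0.01,0,-0.04,0,0,7,-0.01,0,-0.04,0,0,7,0,0,0,0,0,7.1,0,0,0,0,0,7.1,0,0,0,0,0,7.1,0,0,0,0,0,7.1,0,0,0,0,0,7.1,0,0,0,0,0,7.1,0,0,0,0,0,7.1,0,0,0,0,0,7.1,0,0,0,0,0,7.1,0,0,0,0,0,7.1,0,0,0,0,0,7.1,0,0,0,0,0,7.1,0,0,0,0,0,7.1,0,0,0,0,0,7.1,0,0,0,0,0,7.1,0,0,0,0,0,7.1,0,0,0,0,0,7.1,0,0,0,0,0,7.1])

```text
time: 4.98
eef_pos: [0.5109, -0.0434, 0.3245]
ee_rot: [[0.792, 0.611, 0.0], [0.611, -0.792, 0.0], [0.0, -0.0, -1.0]]
force: [-0.0, -0.0, -0.7]
opening: 0.009
finger_force: 0.0
```

servo_tool(rows=[0,0,0,0,0,7.1,0,0,0,0,0,7.1,0,0,0,0,0,7.1,0,0,0,0,0,7.1,0,0,0,0,0,7.1,0,0,0,0,0,2.5,0,0,0,0,0,0,0,0,0,0,0,0,0,0,0,0,0,0])

```text
time: 5.73
eef_pos: [0.5109, -0.0435, 0.3246]
ee_rot: [[1.0, 0.001, 0.0], [0.001, -1.0, 0.0], [0.0, -0.0, -1.0]]
force: [1.3, -0.9, -0.7]
opening: 0.003
finger_force: 0.0
```

```bash
python3 - <<'E'
from h import *
s=read_state();print(s['eef_pos'],np.round(s['ee_rot'],3),s['qpos'],s['time'])
im=save('wrist','w2.png');meas('wrist',['axis','handle','pointer_tip','long_mark','clamp_knob','clamp_pivot','flange_mid'])
E
```

```text
[ 0.51089001 -0.04353691  0.32455649] [[ 1.     0.001  0.   ]
 [ 0.001 -1.     0.   ]
 [ 0.    -0.    -1.   ]] [-0.47578421 -0.01625362  0.50643623  1.67460449  0.00782966  1.48113016
 -1.53981455] 5.7333
wrist axis 0.8 [316.8 105.1] [ 0.574  -0.0351]
wrist handle 0.61 [356.8 210.5] [ 0.4588 -0.0801]
wrist pointer_tip 0.97 [294.6  35.8] [ 0.6446 -0.0122]
wrist pointer_tip 0.64 [545.5 213.3] [ 0.4461 -0.3117]
wrist long_mark 0.61 [475.3  79.1] [ 0.6011 -0.2112]
wrist clamp_knob 0.79 [453.9 187.4] [ 0.4837 -0.1905]
wrist clamp_pivot 0.66 [420.2 153.3] [ 0.5227 -0.1493]
wrist flange_mid 0.97 [133.   47.1] [0.6321 0.1521]
wrist flange_mid 0.93 [320.4 104.6] [ 0.5748 -0.0393]
```

View pics/w2.png

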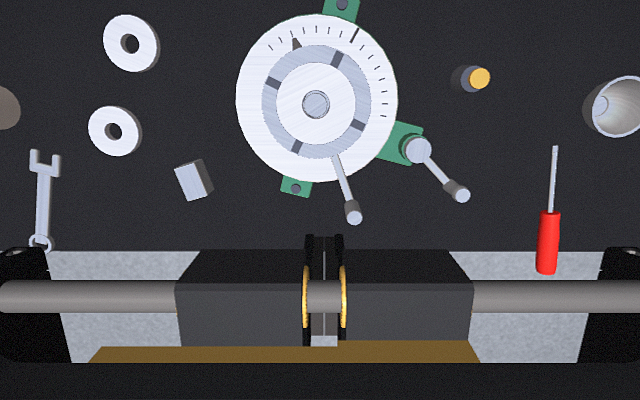

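```bash
python3 - <<'E'
from h import *
im=cv2.imread('pics/w2.png');c=im[0:130,225:415];cv2.imwrite('pics/c.png',cv2.resize(c,None,fx=4,fy=4,interpolation=cv2.INTER_CUBIC))
g=cv2.cvtColor(im,cv2.COLOR_BGR2GRAY)
# dark profile on ring on collar at r=86..89 and 70..76
m=camera_model('wrist');s=read_state();M=np.array(m['mount']);T=np.array(s['ee_rot']);o=np.array(s['eef_pos'])+T@M[:3,3];R=T@M[:3,:3]
def px(p):
    q=R.T@(np.array(p)-o);return m['fx']*q[0]/q[2]+m['cx'],m['fy']*q[1]/q[2]+m['cy']
# collar centre via white outline at z=.05
_,th=cv2.threshold(g,150,255,0);n,l,st,ce=cv2.connectedComponentsWithStats(th)
k=1+np.argmax([st[i,4] if 230<ce[i,0]<400 and ce[i,1]<180 else 0 for i in range(1,n)])
ct=max(cv2.findContours((l==k).astype('uint8'),0,1)[0],key=cv2.contourArea)[:,0]
P=np.array([at('wrist',p,.05)[:2] for p in ct]);cen=np.array([.574,-.035])
for _ in range(8):
    r=np.linalg.norm(P-cen,axis=1);q=P[abs(r-.092)<.006];r=np.linalg.norm(q-cen,axis=1)
    A=np.c_[2*q,np.ones(len(q))];x=np.linalg.lstsq(A,(q**2).sum(1),rcond=None)[0];cen=x[:2]
print('centre',cen,'R',np.sqrt(x[2]+cen@cen),len(q))
for rr in (.076,.079,.088):
    a=np.radians(np.arange(-80,60,.5));v=[cv2.getRectSubPix(g,(1,1),px([cen[0]+rr*np.cos(t),cen[1]+rr*np.sin(t),.05]))[0,0] for t in a]
    print(rr,[(round(np.degrees(t),1),int(w)) for t,w in zip(a,v) if w<120])
for n,u,z in [('mark',(352,41),.05),('ptr',(295.5,38),.055),('handletop',(353.5,217),.104),('jack',(480,78),.046),('knobtop',(462,195),.1),('block',(190,170),.032)]:print(n,at('wrist',u,z)[:2])
E
```

```text
centre [ 0.57537325 -0.03445202] R 0.091128767082021 470
0.076 [(np.float64(-80.0), 66), (np.float64(-70.0), 83), (np.float64(-50.0), 102), (np.float64(-40.0), 110), (np.float64(-30.5), 78), (np.float64(-30.0), 58), (np.float64(-29.5), 95), (np.float64(-20.0), 114), (np.float64(-10.0), 118), (np.float64(40.0), 105)]
0.079 [(np.float64(-70.0), 85), (np.float64(-60.0), 87), (np.float64(-30.5), 70), (np.float64(-30.0), 70), (np.float64(-29.5), 103), (np.float64(-20.0), 101), (np.float64(0.0), 114), (np.float64(10.0), 111), (np.float64(40.0), 118)]
0.088 [(np.float64(-30.5), 90), (np.float64(-30.0), 54), (np.float64(-29.5), 105)]
mark [ 0.64045817 -0.07344364]
ptr [ 0.6428942  -0.01286856]
handletop [ 0.45821511 -0.07483786]
jack [ 0.60242103 -0.2179732 ]
knobtop [ 0.48165888 -0.19093653]
block [0.49459715 0.12400647]
```

View pics/c.png

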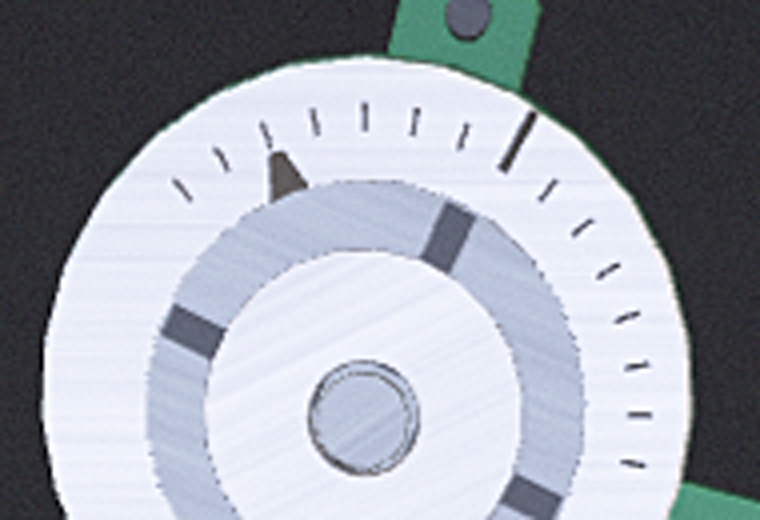

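servo_tool(rows=[-0.014,0.02,0,0,0,0,-0.014,0.02,0,0,0,0,-0.014,0.02,0,0,0,0,-0.014,0.021,0,0,0,0,0,0,0.038,0,0,0,0,0,0.038,0,0,0,0,0,0.038,0,0,0,0,0,0.038,0,0,0,0,0,0.038,0,0,0,0,0,0.02,0,0,0,0,0,0.018,0,0,0,0,0,0,0,0,0,0,0,0,0,0,0])

```text
time: 7.22
eef_pos: [0.4543, -0.1247, 0.0962]
ee_rot: [[1.0, -0.001, -0.002], [-0.001, -1.0, -0.0], [-0.002, 0.0, -1.0]]
force: [0.1, -0.6, 0.3]
opening: 0.004
finger_force: 0.0
```

servo_tool(rows=[0,-0.009,0,0,0,0,0,-0.009,0,0,0,0,0,-0.009,0,0,0,0,0,-0.009,0,0,0,0,0,-0.009,0,0,0,0,0,-0.009,0,0,0,0,0,-0.009,0,0,0,0,0,-0.009,0,0,0,0,0,-0.009,0,0,0,0,0.001,-0.009,0,0,0,0,0.002,-0.009,0,0,0,0,0.002,-0.009,0,0,0,0,0.002,-0.005,0,0,0,0,0,0,0,0,0,0,0,0,0,0,0,0,0,0,0,0,0,0])

```text
time: 8.55
eef_pos: [0.4626, -0.0109, 0.0971]
ee_rot: [[1.0, -0.0, 0.002], [-0.0, -1.0, 0.001], [0.002, -0.001, -1.0]]
force: [-0.2, -0.1, 0.7]
opening: 0.008
finger_force: 0.0
```

```bash
python3 - <<'E'
from h import *
print(read_state()['time'])
im=save('scene','sc2.png');meas('scene',['handle','pointer_tip','long_mark'])
cv2.imwrite('pics/sc2c.png',cv2.resize(im[130:260,220:390,::-1],None,fx=4,fy=4,interpolation=cv2.INTER_CUBIC))
E
```

```text
8.55
scene handle 0.57 [316.9 166.4] [0.4573 0.0143]
scene pointer_tip 0.92 [304.6 229.2] [ 0.6365 -0.0583]
scene pointer_tip 0.33 [306.6 207.8] [ 0.5713 -0.0388]
scene long_mark 0.81 [298.7 234.8] [ 0.643  -0.0735]
scene long_mark 0.44 [304.1 276.6] [ 0.7565 -0.0862]
```

View pics/sc2c.png

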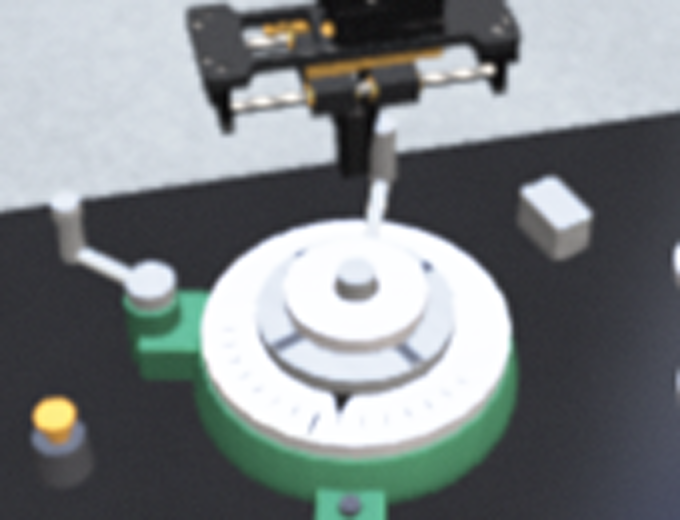

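servo_tool(rows=[0.001,-0.005,0,0,0,0,0.001,-0.005,0,0,0,0,0,0,0,0,0,0,0,0,0,0,0,0,0,0.01,0,0,0,0,0,0.01,0,0,0,0,0,0.002,-0.038,0,0,0,0,0.002,-0.038,0,0,0,0.01,0.005,-0.038,0,0,0,0.01,0.005,-0.038,0,0,0,0.012,0.005,-0.038,0,0,0,0.015,0.003,-0.037,0,0,0,0,0,0,0,0,0,0,0,0,0,0,0,0,0,0,0,0,0])

```text
time: 10.0
eef_pos: [0.5101, -0.044, 0.3226]
ee_rot: [[1.0, -0.001, -0.002], [-0.001, -1.0, 0.001], [-0.002, -0.001, -1.0]]
force: [-0.2, -0.0, -0.7]
opening: 0.005
finger_force: 0.0
```

```bash
cat > look.py <<'E'
from h import *
import sys
s=read_state();print(s['eef_pos'],s['time'])
im=save('wrist',sys.argv[1]);meas('wrist',['axis','handle','pointer_tip','clamp_knob'])
g=cv2.cvtColor(im,cv2.COLOR_RGB2GRAY);cen=np.array([.5754,-.0345])
m=camera_model('wrist');M=np.array(m['mount']);T=np.array(s['ee_rot']);o=np.array(s['eef_pos'])+T@M[:3,3];R=T@M[:3,:3]
def px(p):
    q=R.T@(np.array(p)-o);return m['fx']*q[0]/q[2]+m['cx'],m['fy']*q[1]/q[2]+m['cy']
for rr,z in ((.063,.056),(.066,.056),(.069,.056),(.078,.05),(.082,.05),(.087,.05)):
    a=np.radians(np.arange(-50,0,.5));v=np.array([cv2.getRectSubPix(g,(1,1),px([cen[0]+rr*np.cos(t),cen[1]+rr*np.sin(t),z]))[0,0] for t in a]).astype(float)
    w=np.clip(130-v,0,None);print(rr,[round(np.degrees(t),1) for t,x in zip(a,w) if x>0])
c=cv2.resize(im[0:130,225:415,::-1],None,fx=4,fy=4,interpolation=cv2.INTER_CUBIC);cv2.imwrite('pics/c_'+sys.argv[1],c)
E
python3 look.py w3.png
```

```text
[ 0.5101394  -0.04398814  0.32257048] 10.0
wrist axis 0.62 [313.6 104.9] [ 0.5722 -0.0318]
wrist handle 0.56 [268.8 205.5] [0.4637 0.019 ]
wrist handle 0.29 [344.5  40.4] [ 0.6344 -0.0633]
wrist pointer_tip 0.57 [344.1  35.9] [ 0.6422 -0.0642]
0.063 [np.float64(-28.5), np.float64(-28.0), np.float64(-27.5), np.float64(-27.0), np.float64(-26.5), np.float64(-26.0), np.float64(-25.5), np.float64(-25.0), np.float64(-24.5), np.float64(-24.0), np.float64(-23.5), np.float64(-23.0), np.float64(-22.5), np.float64(-22.0), np.float64(-21.5), np.float64(-21.0)]
0.066 [np.float64(-27.5), np.float64(-27.0), np.float64(-26.5), np.float64(-26.0), np.float64(-25.5), np.float64(-25.0), np.float64(-24.5), np.float64(-24.0), np.float64(-23.5), np.float64(-23.0), np.float64(-22.5), np.float64(-22.0)]
0.069 [np.float64(-26.5), np.float64(-26.0), np.float64(-25.5), np.float64(-25.0), np.float64(-24.5), np.float64(-24.0), np.float64(-23.5), np.float64(-23.0)]
0.078 [np.float64(-50.0), np.float64(-40.0), np.float64(-30.5), np.float64(-30.0), np.float64(-29.5), np.float64(-29.0), np.float64(-19.5), np.float64(-10.0), np.float64(-9.5)]
0.082 [np.float64(-30.5), np.float64(-30.0), np.float64(-29.5)]
0.087 [np.float64(-30.5), np.float64(-30.0), np.float64(-29.5)]
```

View pics/c_w3.png

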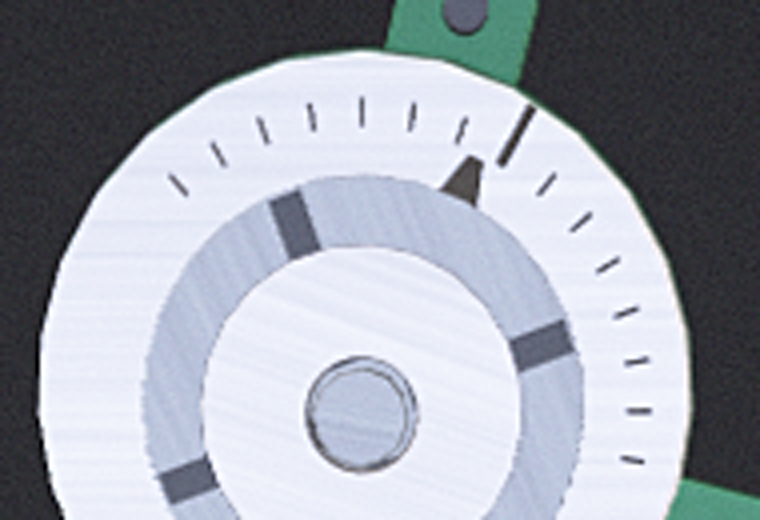

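servo_tool(rows=[-0.023,-0.011,0,0,0,0,-0.023,-0.011,0,0,0,0,0,0,0.038,0,0,0,0,0,0.038,0,0,0,0,0,0.038,0,0,0,0,0,0.038,0,0,0,0,0,0.038,0,0,0,0,0,0.018,0,0,0,0,0,0.018,0,0,0,0,0,0,0,0,0,0,-0.007,0,0,0,0,0,-0.007,0,0,0,0,0,-0.005,0,0,0,0,0,-0.004,0,0,0,0,0.001,-0.004,0,0,0,0,0.001,-0.002,0,0,0,0,0,0,0,0,0,0,0,0,0,0,0,0])

```text
time: 11.75
eef_pos: [0.4689, 0.0064, 0.0991]
ee_rot: [[1.0, -0.001, 0.005], [-0.001, -1.0, -0.001], [0.005, 0.001, -1.0]]
force: [1.8, -4.0, 0.1]
opening: 0.005
finger_force: 2.0
```

servo_tool(rows=[0,-0.002,0,0,0,0,0,0,0,0,0,0,0,0,0,0,0,0])

```text
time: 12.0
eef_pos: [0.4692, 0.0079, 0.0992]
ee_rot: [[1.0, -0.001, 0.005], [-0.001, -1.0, -0.002], [0.005, 0.002, -1.0]]
force: [4.4, -4.6, -0.7]
opening: 0.006
finger_force: 2.6
```

servo_tool(rows=[0,0.01,0,0,0,0,0,0.01,0,0,0,0,0,0.006,-0.038,0,0,0,0,0.006,-0.038,0,0,0,0.01,0.006,-0.038,0,0,0,0.01,0.006,-0.038,0,0,0,0.01,0.005,-0.038,0,0,0,0.012,0.003,-0.036,0,0,0,0,0,0,0,0,0,0,0,0,0,0,0,0,0,0,0,0,0])

```text
time: 12.92
eef_pos: [0.5083, -0.0428, 0.323]
ee_rot: [[1.0, -0.001, -0.001], [-0.001, -1.0, 0.0], [-0.001, -0.0, -1.0]]
force: [-0.4, -0.9, -0.8]
opening: 0.004
finger_force: 0.0
```

```bash
python3 look.py w4.png
```

```text
[ 0.50829757 -0.04284893  0.3229927 ] 12.9167
wrist axis 0.84 [317.5 101.5] [ 0.574 -0.035]
wrist handle 0.81 [261.1 202.1] [0.4659 0.0285]
wrist pointer_tip 0.6 [347.1  40.6] [ 0.6359 -0.0664]
wrist pointer_tip 0.57 [352.2  42.6] [ 0.634  -0.0718]
wrist clamp_knob 0.74 [456.  182.9] [ 0.4861 -0.1904]
0.063 [np.float64(-33.0), np.float64(-32.5), np.float64(-32.0), np.float64(-31.5), np.float64(-31.0), np.float64(-30.5), np.float64(-30.0), np.float64(-29.5), np.float64(-29.0), np.float64(-28.5), np.float64(-28.0), np.float64(-27.5), np.float64(-27.0), np.float64(-26.5), np.float64(-26.0)]
0.066 [np.float64(-32.5), np.float64(-32.0), np.float64(-31.5), np.float64(-31.0), np.float64(-30.5), np.float64(-30.0), np.float64(-29.5), np.float64(-29.0), np.float64(-28.5), np.float64(-28.0), np.float64(-27.5), np.float64(-27.0)]
0.069 [np.float64(-31.0), np.float64(-30.5), np.float64(-30.0), np.float64(-29.5), np.float64(-29.0), np.float64(-28.5), np.float64(-28.0), np.float64(-27.5)]
0.078 [np.float64(-50.0), np.float64(-40.0), np.float64(-30.5), np.float64(-30.0), np.float64(-29.5), np.float64(-29.0), np.float64(-9.5)]
0.082 [np.float64(-30.5), np.float64(-30.0), np.float64(-29.5)]
0.087 [np.float64(-30.5), np.float64(-30.0), np.float64(-29.5)]
```

View pics/c_w4.png

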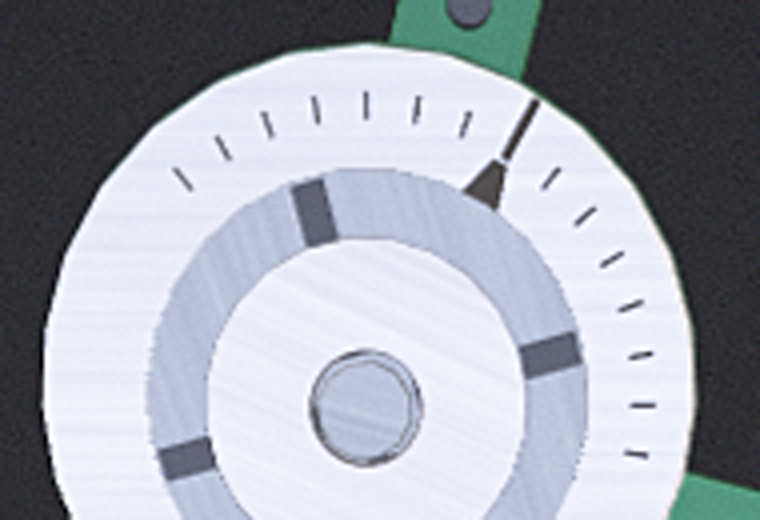

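servo_tool(rows=[-0.014,0.031,0,0,0,0,-0.014,0.031,0,0,0,0,-0.014,0.031,0,0,0,0,-0.014,0.031,0,0,0,0,-0.013,0.03,0,0,0,0,0,0,0.038,0,0,0,0,0,0.038,0,0,0,0,0,0.038,0,0,0,0,0,0.038,0,0,0,0,0,0.038,0,0,0,0,0,0.018,0,0,0,0,0,0.018,0,0,0,0,0,0,0,0,0,0,0,0,0,0,0])

```text
time: 14.33
eef_pos: [0.4388, -0.1964, 0.0968]
ee_rot: [[1.0, -0.001, -0.003], [-0.001, -1.0, 0.0], [-0.003, -0.0, -1.0]]
force: [-0.1, 0.0, 0.1]
opening: 0.002
finger_force: 0.0
```

servo_tool(rows=[0.008,0,0,0,0,0,0.008,0,0,0,0,0,0.008,0,0,0,0,0,0.008,0.002,0,0,0,0,0.008,0.002,0,0,0,0,0.008,0.003,0,0,0,0,0.008,0.003,0,0,0,0,0.008,0.002,0,0,0,0,0.008,0,0,0,0,0,0.008,0,0,0,0,0,0.008,0,0,0,0,0,0,0,0,0,0,0,0,0,0,0,0,0])

```text
time: 15.42
eef_pos: [0.5284, -0.2085, 0.0976]
ee_rot: [[1.0, 0.0, -0.0], [0.0, -1.0, -0.0], [-0.0, 0.0, -1.0]]
force: [-1.4, 0.8, -0.8]
opening: 0.005
finger_force: 0.6
```

Contact is live; carry on to the stop, curving back in +y.

servo_tool(rows=[0.005,-0.001,0,0,0,0,0.005,-0.002,0,0,0,0,0.004,-0.002,0,0,0,0,0,0,0,0,0,0,0,0,0,0,0,0])

```text
time: 15.83
eef_pos: [0.5326, -0.2072, 0.0967]
ee_rot: [[1.0, -0.005, -0.018], [-0.005, -1.0, 0.0], [-0.018, -0.0, -1.0]]
force: [-23.0, -3.4, 13.2]
opening: 0.003
finger_force: 12.0
```

servo_tool(rows=[-0.015,0,0,0,0,0,-0.02,0,0,0,0,0,-0.02,0,0,0,0,0,0,0,-0.038,0,0,0,0,0,-0.038,0,0,0,0,-0.02,-0.038,0,0,0,0,-0.035,-0.038,0,0,0,0.01,-0.035,-0.038,0,0,0,0.01,-0.035,-0.036,0,0,0,0.01,-0.038,0,0,0,0,0,0,0,0,0,0,0,0,0,0,0,0,0,0,0,0,0,0])

```text
time: 16.92
eef_pos: [0.5134, -0.0618, 0.3008]
ee_rot: [[1.0, 0.0, 0.001], [0.0, -1.0, -0.0], [0.001, 0.0, -1.0]]
force: [0.4, -0.9, 0.7]
opening: 0.007
finger_force: 0.0
```

```bash
sed -i "s/im\[0:130,225:415/im[0:200,225:425/;s/fx=4,fy=4/fx=3,fy=3/" look.py; python3 look.py w5.png
```

```text
[ 0.51335518 -0.06181795  0.30079907] 16.9167
wrist axis 0.6 [299.6 106.4] [ 0.5758 -0.0377]
wrist handle 0.57 [237.8 212. ] [0.4677 0.0293]
wrist pointer_tip 0.56 [329.9  41.8] [ 0.6376 -0.0689]
wrist clamp_knob 0.79 [465.8 128.8] [ 0.5533 -0.2065]
wrist clamp_knob 0.64 [544.5 219.4] [ 0.4551 -0.3033]
0.063 [np.float64(-33.5), np.float64(-33.0), np.float64(-32.5), np.float64(-32.0), np.float64(-31.5), np.float64(-31.0), np.float64(-30.5), np.float64(-30.0), np.float64(-29.5), np.float64(-29.0), np.float64(-28.5), np.float64(-28.0), np.float64(-27.5), np.float64(-27.0), np.float64(-26.5), np.float64(-26.0)]
0.066 [np.float64(-32.5), np.float64(-32.0), np.float64(-31.5), np.float64(-31.0), np.float64(-30.5), np.float64(-30.0), np.float64(-29.5), np.float64(-29.0), np.float64(-28.5), np.float64(-28.0), np.float64(-27.5), np.float64(-27.0)]
0.069 [np.float64(-31.5), np.float64(-31.0), np.float64(-30.5), np.float64(-30.0), np.float64(-29.5), np.float64(-29.0), np.float64(-28.5), np.float64(-28.0)]
0.078 [np.float64(-50.0), np.float64(-30.5), np.float64(-30.0), np.float64(-29.5), np.float64(-20.0)]
0.082 [np.float64(-30.5), np.float64(-30.0), np.float64(-29.5)]
0.087 [np.float64(-30.5), np.float64(-30.0), np.float64(-29.5)]
```

View pics/w5.png

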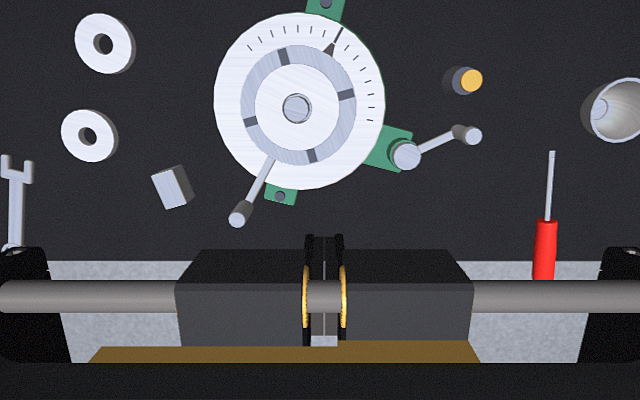

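```bash
python3 -c "
from cell import *
print(finish_job())"
```

```text
the job is handed in; nothing more can be done
None
```

The pointer stands within about half a degree of the long mark and the clamp lever was pushed against its stop (push force rose to 23 N). The final picture shows the collar unturned and the nearby things in view where they were; the job is handed in, no verdict was returned.

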